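# Raise and lock the telescoping counter sign at the bread stall

### The arm

A 6-joint arm with a two-finger parallel gripper is mounted at the origin on the work surface. World frame = base frame: x ahead of the robot, y to its left, z up, the work surface at z = 0. Lengths are in mm, angles in degrees, forces in N, time in s.
With the tool pointing down it reaches from about 300 to 850 mm from the base axis. Payload 4.2 kg.
Tool frame: the origin (TCP) lies between the finger pads; the fingertips stand ahead of it and the grasp point (between the pads) lies 8 mm behind it (env.tip_reach is the x of the fingertips in the tool frame, in mm); x points along the fingers, y is the direction in which the jaws open and shut, and the axes are right-handed (so a half turn about x gives the same grasp; the last joint's range is limited). The gripper opens to 91 mm and grips with 3 to 60 N. Pads are 32 mm wide; open, the fingers measure 118 mm over their backs; the gripper's body (76 mm by 178 mm) begins 60 mm behind the grasp point.
Start: joints at [-71.849, 18.312, 89.639, -0, 72.044, -1.146], TCP at [190.024, -542.712, 194.876] pointing down, gripper open.
Joint ranges: [-177.97, 177.97], [-48.28, 115.42], [12.27, 149.76], [-77.06, 257.06], [2.81, 150.46], [-146.56, 146.56]. Speed limits (degrees/s): [147.25, 147.25, 180, 180, 180, 180].

### API

Orientations are given as [roll, pitch, yaw] about the fixed x, y, z axes, in that order (R = Rz(yaw) Ry(pitch) Rx(roll)).
In Python, from workcell import env, cams gives the robot as it stands.
- The arm moves only by the tool arm_command, never from a script. Its argument "deltas" is a list of rows, each a list of 3 entries, a list of its own where there are three numbers: the opening, from 0 (shut) to 1 (fully open), then the shift along the world's x, y, z in mm, then the turn about the world's z in rad. A call has 1 to 20 rows; each row is the pose to reach, as a shift and turn from the pose commanded when the call began; what a row does not reach only later rows make up. A row lasts 1/10 s, in which the tool goes at most 50 mm and 8.59 degrees, less where a joint would pass 70% of its speed; a pose out of reach is approached as far as the arm can. A call with a gripper value outside its range is refused whole. The fingers move at their own pace and stop on an object; "grip_force" is the grip in N (left out, the last holds). Time passes only in rows, so rows that repeat a pose let the fingers close. It gives the time, the measured TCP pose, the force and the opening at its end, in the units of the state.
- env.state(): the state, without advancing time (a new reading comes with each control period).
- cams.grab_frame(name): name is "scene" or "top" or "wrist"; returns a dict with "img" (480x640x3 uint8, red, green, blue), "K" (3x3 intrinsics, pixels), "rvec" (rotation vector, rad) and "tvec" (3), from world to camera coordinates, as OpenCV has them. Camera axes: x right, y down, z forward; pixel columns grow to the right and rows downward; lengths in mm; the calibration is good to about 2 mm. The wrist camera is an equidistant fisheye: a pixel r from the principal point sees the ray r / f radians off the axis. A picture is of the moment at which its call begins. There is no depth.
- env.job_done(): hands the job in, once; it reports no verdict.
Trained networks look in a picture, given as the dict that the camera call returned (one of the last four; its "shot" number tells which), for a name from the list of things; names that differ only in an ending like _2 or _b are one class to them, and where a whole thing is asked for, a point or a joint stands for the part that bears it (a point fixed in the world has none). Each returns a list of dicts, best first, with "conf" (0 to 1); they miss things now and then, are a little off and sometimes report something else, mostly with a low value. They report only what shows in the picture. A call takes as long as a camera call. They do not tell look-alikes from the thing itself.
- cams.silhouettes(picture, name): "region" (480x640 bool, what is visible of it) and "centre" ([column, row] in pixels, amid what is visible of it).
The state is a dict: "time_s": time; "qpos": joint angles; "qvel": joint speeds; "effort": joint torques, N m; "ee_pos": TCP position; "ee_rot": TCP orientation; "force": force on the tool from outside, world axes, zero at the start; "torque": the same for the moment, N m; "gripper_width": finger opening in mm.
Only numpy, scipy, OpenCV 4.12 (cv2) and the standard library are available. Lean on these libraries where they do the work, as an engineer would, in place of code of your own. Each camera call takes 0.05 s, during which the arm holds its last target.

### The job

The sign on the bread counter has to stand at its full height so that people see it over the crates. Holding the black grip on top of the sign, twist it counter-clockwise (seen from above) about an eighth of a turn to unlock the post, draw it straight up gently until you feel its stop, then twist it back clockwise as far as it goes so that it stays locked up there by itself, and let go. Do not force the mechanism at any stop, and leave the jar, the carton and the loaf where they are.

Things in the scene. Friction and masses are not known exactly. Their poses are not given: they have to be found in the camera images.
- stand: Fixed sign stand, bolted to the counter: dark base plate 150 x 150 x 12 mm, upright aluminium lock tube 54 to 60 mm in diameter, top at 156 mm. Origin: centre of the base's underside, on the post's axis; z up along the post, x the way the locked sign faces. A steel telescoping post, 28 mm diameter, carries the sign out of the tube and sinks by itself when neither held nor locked.
- collar (a point): Centre of the top of the lock tube (pink ring), on the axis. Hidden inside, a cross pin runs in a slot: bottom notch, upright channel, top notch right under the stop. The pin turns back only in a notch; between them it is blocked after 5 degrees. The stop's height differs every time (60 to 105 mm of lift), cannot be seen or read and must be felt.
- foot (a point): Centre of the top of the base plate, 12 mm up. About the lock in the tube above: against the stop the pin has 3 mm of play downwards in the top notch, so it turns in from 0 to 3 mm below the stop. Pin and slot may bear 25 N at most; the pin runs 20 mm off the axis, so 0.25 N m of twist against a stop presses with about 12 N.
- grip (a point): Centre of the black grip block on top of the sign, on the post's axis; 222 mm above the counter when fully down; rises and turns with the sign. Block: 20 mm thick along its x (two flat faces to pinch), 46 mm wide along y, 40 mm high. The green panel, 134 mm wide along y, 9 mm thick, reaches from the grip centre to 52 mm below it; open fingers may pass down beside it. z up.
- lift (a joint): How far the post is drawn out, m: 0 fully down, 0.060 to 0.105 at the stop. Sliding friction about 0.5 N; post and sign together weigh 2.5 to 4 N. In the bottom notch, before it is unlocked, it can rise only about 2 mm.
- sign (a joint): Twist of sign and post, rad: about 0 locked (end stop at about -0.03), growing counter-clockwise seen from above; about 0.8 in the upright channel (free from 0.74 to its end stop at 0.83). Friction about 0.04 N m; stays where it is left.
- jar: Loose amber jam jar with a red lid, 62 mm diameter, 95 mm high; origin at the centre of its underside. A bystander: leave it alone.
- carton: Loose blue biscuit carton, 55 x 85 x 110 mm high; origin at the centre of its underside. A bystander: leave it alone.
- loaf: Loose brown loaf of bread, 150 mm long along its y, 68 mm thick; origin at the centre of its underside. A bystander: leave it alone.
Things that resemble listed ones, but are neither listed nor needed, are in the scene too. Leave any red or yellow look-alike of the stand alone.

How it is judged:
By the outcome, as a careful person would: the job done as asked, in the order asked, and still so for the second after the job is handed in, with the robot touching nothing.
It also fails if it takes over 64 s, if anything falls off the work surface, if the arm or the gripper's body presses on something with over 40 N, if the wrist force passes 120 N, or if a joint passes its speed limit or range.

## Working session

There is one attempt and no reset: what is moved stays moved. The work goes in short steps, Python scripts to look and compute and a tool call to move; the robot and the scene stay as the last step left them, time stands still between calls to the robot, and variables do not carry over. Pictures are saved under pics/ and viewed, and the job is handed in when it is done.

Besides the shell and the picture viewer there is one more tool, called after "Request:" by a JSON object that holds its "name" and its "arguments", one argument or row to a line. arm_command: Moves the arm, as the interface text tells. Its arguments: {"type":"object","properties":{"deltas":{"type":"array","items":{"type":"array"}},"grip_force":{"type":"number"}},"required":["deltas"]}

```bash
mkdir -p pics; ls; cat > h.py <<'E'
from workcell import env,cams
import numpy as np,cv2
def save(p,n): cv2.imwrite('pics/'+n+'.png',p['img'][:,:,::-1])
def ray(p,u,v):
    R,_=cv2.Rodrigues(np.array(p['rvec'],float));t=np.array(p['tvec'],float).ravel()
    d=R.T@np.linalg.inv(np.array(p['K']))@np.array([u,v,1.]);c=-R.T@t
    return c,d/np.linalg.norm(d)
def atz(p,u,v,z):
    c,d=ray(p,u,v);return c+d*(z-c[2])/d[2]
def proj(p,X):
    return cv2.projectPoints(np.array(X,float).reshape(-1,3),np.array(p['rvec'],float),np.array(p['tvec'],float),np.array(p['K'],float),None)[0].reshape(-1,2)
E
python3 - <<'E'
from h import *
s=cams.grab_frame('scene');t=cams.grab_frame('top')
save(s,'s1');save(t,'t1')
for p,n in((s,'scene'),(t,'top')):
  for k in ('stand','grip','jar','carton','loaf','sign','collar'):
    try:
      for r in cams.silhouettes(p,k): 
        if r['conf']>.2: 
          ys,xs=np.nonzero(r['region']); print(n,k,round(r['conf'],2),r['centre'],xs.min(),xs.max(),ys.min(),ys.max())
    except Exception as e: print(k,e)
print(env.state(),env.tip_reach)
E
```

```text
pics
scene stand 0.9 [475.6, 300.8] 419 517 224 351
scene stand 0.69 [310.7, 305.1] 264 354 230 356
scene stand 0.57 [151.6, 246.1] 115 203 177 295
scene stand 0.56 [374.1, 219.8] 333 408 154 258
scene grip 0.71 [310.1, 250.3] 274 340 229 275
scene grip 0.67 [143.9, 201.4] 116 175 178 221
scene grip 0.65 [484.6, 244.1] 456 510 224 270
scene grip 0.6 [374.6, 173.2] 346 404 154 189
scene jar 0.97 [231.1, 323.0] 215 247 296 348
scene jar 0.52 [371.1, 280.3] 351 397 251 310
scene carton 0.92 [370.5, 280.1] 350 397 252 310
scene loaf 0.9 [261.9, 277.1] 240 294 260 289
scene sign 0.97 [144.5, 195.8] 114 176 176 221
scene sign 0.67 [309.5, 252.5] 275 339 230 274
scene sign 0.6 [486.1, 247.9] 456 510 224 271
scene sign 0.59 [373.0, 172.2] 346 403 154 189
scene collar 0.74 [152.7, 245.9] 115 203 177 295
scene collar 0.72 [372.2, 218.0] 333 409 154 258
scene collar 0.68 [311.9, 300.8] 264 354 230 355
scene collar 0.62 [475.5, 306.5] 419 517 224 351
top stand 0.98 [220.4, 181.9] 178 254 151 213
top stand 0.84 [443.6, 332.3] 403 487 309 365
top stand 0.7 [341.0, 227.8] 314 373 200 254
top stand 
[... 809 characters left out ...]

top collar 0.35 [342.3, 212.6] 315 373 206 222
{'time_s': 0.8, 'qpos': array([-7.18488882e+01,  1.83101185e+01,  8.96393865e+01, -4.07401663e-04,
        7.20429027e+01, -1.14677239e+00]), 'qvel': array([ 0.03962363,  0.11109867, -0.05757727, -0.10300458, -0.04110297,
       -0.01798836]), 'effort': array([ 9.66952175e-04, -4.12298691e+01, -2.32223332e+01,  7.26744812e-02,
        3.76602437e-02, -7.55065344e-06]), 'ee_pos': array([ 190.02224913, -542.7147684 ,  194.89117836]), 'ee_rot': array([ 85.93093331,  89.99239778, -74.77105692]), 'force': array([-0.08886945,  0.72576739,  1.12672957]), 'torque': array([-0.01716339, -0.01100175, -0.02266321]), 'gripper_width': 91.61515775435709} 11.0
```

View pics/s1.png

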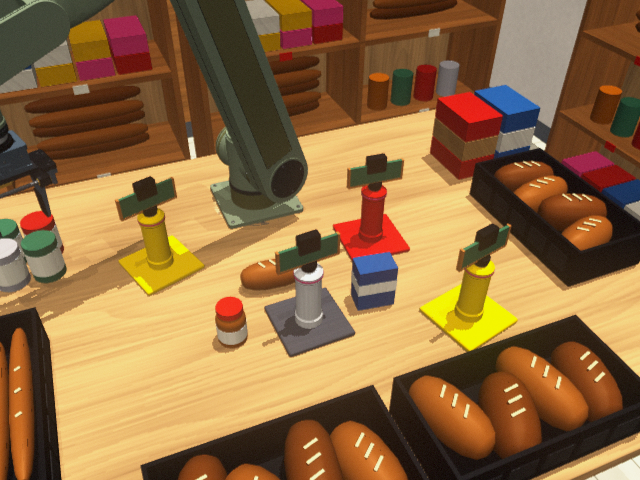

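View pics/t1.png

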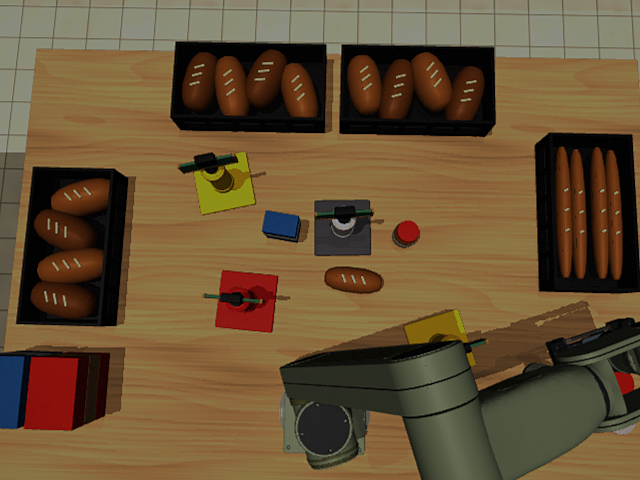

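The stand is the grey one: scene about (310,300), top about (343,228). The jar is to its right, the carton to its left and the loaf on the robot side. Next I measure its pose.

```bash
python3 - <<'E'
from h import *
s=cams.grab_frame('scene');t=cams.grab_frame('top')
def dark(p,c,h):
  # black grip pixels
  u,v=map(int,c);sub=p['img'][v-h:v+h,u-h:u+h].astype(int)
  m=sub.max(2)<45
  n,l,st,ce=cv2.connectedComponentsWithStats(m.astype(np.uint8))
  print([(st[i].tolist(),(ce[i]+[u-h,v-h]).round(1)) for i in range(1,n) if st[i][4]>15])
dark(t,(343,212),35);dark(s,(308,245),30)
best=[]
for nm,c in(('stand',(341,228)),):
  for r in cams.silhouettes(t,nm):
    if abs(r['centre'][0]-341)<15 and abs(r['centre'][1]-226)<10: 
      cn=cv2.findContours(r['region'].astype(np.uint8),0,2)[0]
      cn=max(cn,key=len);rr=cv2.minAreaRect(cn);print(rr)
      W=np.array([atz(t,*q,12) for q in cv2.boxPoints(rr)]);print(W.round(1),W.mean(0))
for r in cams.silhouettes(t,'jar')[:1]: print('jar',atz(t,*r['centre'],95))
for r in cams.silhouettes(t,'carton')[:1]:
  cn=cv2.findContours(r['region'].astype(np.uint8),0,2)[0];print('carton',[atz(t,*q,110).round(0) for q in cv2.boxPoints(cv2.minAreaRect(cn[0]))])
print('loaf',atz(t,351,279,30))
for (p,u,v) in((t,343,212),(s,308,243)): print(atz(p,u,v,222))
print(ray(t,343,212)[0])
for p,n,c in((t,'tz',(343,228)),(s,'sz',(309,290))):
  u,v=c;z=p['img'][v-75:v+75,u-100:u+100];cv2.imwrite(f'pics/{n}.png',cv2.resize(z,(800,600),interpolation=cv2.INTER_CUBIC)[:,:,::-1])
E
```

```text
[([7, 28, 58, 42, 670], array([349. , 218.1])), ([25, 49, 19, 10, 58], array([342.4, 231.3]))]
[]
((343.5, 227.0), (54.0, 59.0), 90.0)
[[ 549.    42.7   12. ]
 [ 552.6 -115.7   12. ]
 [ 406.8 -117.7   12. ]
 [ 402.9   38.4   12. ]] [477.81451728 -38.07730892  12.        ]
jar [ 453.22054922 -183.87406252   95.        ]
carton [array([310.,  14., 110.]), array([371.,   7., 110.]), array([ 355., -135.,  110.]), array([ 294., -127.,  110.])]
loaf [337.90941966 -60.11701789  30.        ]
[476.78466133 -32.02744016 222.        ]
[479.41288856 -34.85226135 222.        ]
[ 238.37872158   -9.22421065 1437.8493606 ]
```

View pics/tz.png

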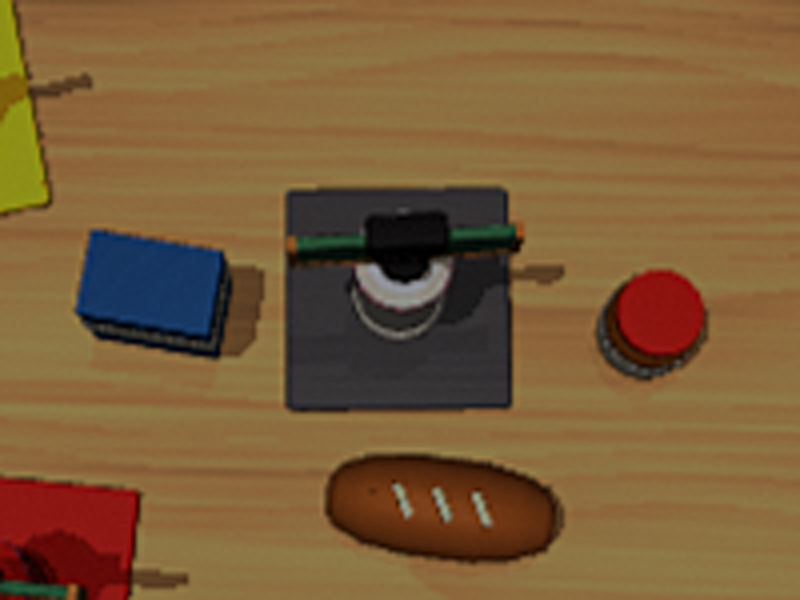

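View pics/sz.png

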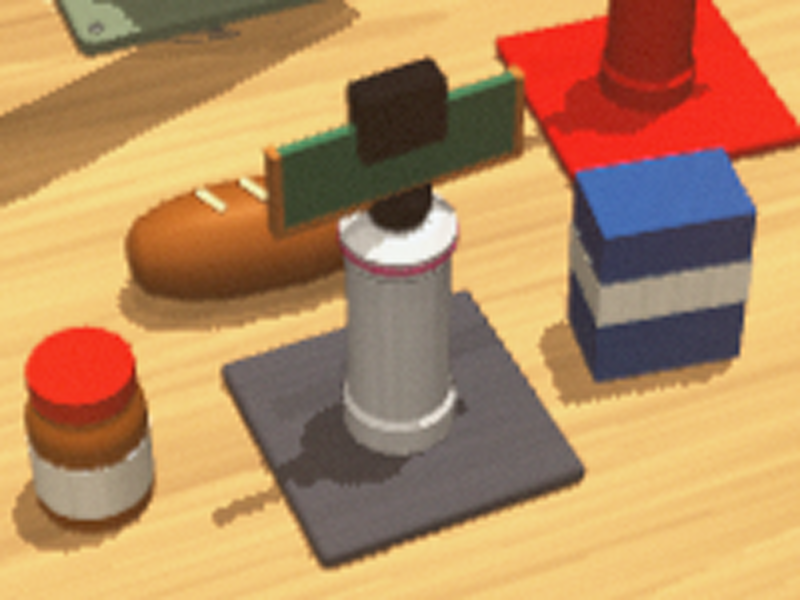

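```bash
python3 - <<'E'
from h import *
s=cams.grab_frame('scene');t=cams.grab_frame('top')
T=[(243+a/4,153+b/4) for a,b in((286,190),(508,187),(511,407),(288,410))]
S=[(209+a/4,215+b/4) for a,b in((224,370),(468,292),(583,470),(328,566))]
for p,Q in((t,T),(s,S)):
  W=np.array([atz(p,*q,12) for q in Q]);print(W.round(1).tolist(),W.mean(0))
a=atz(t,243+290/4,153+245/4,222);b=atz(t,243+520/4,153+236/4,222);print('panel',a,b,np.degrees(np.arctan2(*(-(b-a)[:2][[0,1]]*[-1,1]))))
a=atz(s,209+274/4,215+150/4,222);b=atz(s,209+518/4,215+70/4,222);print('panel s',a,b)
from scipy.optimize import least_squares
def box(x,y,yaw,z):
  c,d=np.cos(yaw),np.sin(yaw);return [[x+c*i-d*j,y+d*i+c*j,z] for i,j in((75,75),(75,-75),(-75,-75),(-75,75))]
# order top: image TL=(+x,+y),TR=(+x,-y),BR,BL
def f(v): 
  bx=box(*v,12); A=proj(t,bx)-T
  P=proj(s,bx); B=[min(np.hypot(*(P-q).T)) for q in np.array(S)]
  return np.r_[A.ravel(),B]
r=least_squares(f,[478,-35,0]);print(r.x,np.degrees(r.x[2]),r.fun.round(1))
x,y,yaw=r.x
im=s['img'].copy();
def gb(x,y,w,z0,z1):
  c,d=np.cos(w),np.sin(w);return [[x+c*i-d*j,y+d*i+c*j,z] for i in(-10,10) for j in(-23,23) for z in (z0,z1)]
for p,n,c in((t,'tz2',(343,228)),(s,'sz2',(309,290))):
  u,v=c;z=cv2.resize(p['img'][v-75:v+75,u-100:u+100],(800,600),interpolation=cv2.INTER_CUBIC)[:,:,::-1].copy()
  for q in np.r_[proj(p,gb(x,y,yaw,202,242)),proj(p,box(x,y,yaw,12))]: cv2.circle(z,(int((q[0]-u+100)*4+2),int((q[1]-v+75)*4+2)),4,(255,0,255),1)
  cv2.imwrite(f'pics/{n}.png',z)
E
```

```text
[[547.6, 41.3, 12.0], [553.1, -107.7, 12.0], [404.6, -111.7, 12.0], [399.0, 35.7, 12.0]] [476.08497367 -35.6229656   12.        ]
[[412.7, -110.4, 12.0], [407.2, 36.5, 12.0], [552.1, 39.4, 12.0], [561.3, -105.9, 12.0]] [483.32300308 -35.09677789  12.        ]
panel [470.06957346  30.62864983 222.        ] [ 478.40330254 -100.42469391  222.        ] 3.63855996530319
panel s [483.52672989 -98.13158474 222.        ] [472.29631181  32.16288576 222.        ]
[ 4.79508764e+02 -3.49269926e+01  3.61260064e-02] 2.069867699084876 [-0.5 -1.5 -0.2 -1.5  0.3 -1.  -0.6 -1.1  2.2  1.7  1.5  1.9]
```

View pics/sz2.png

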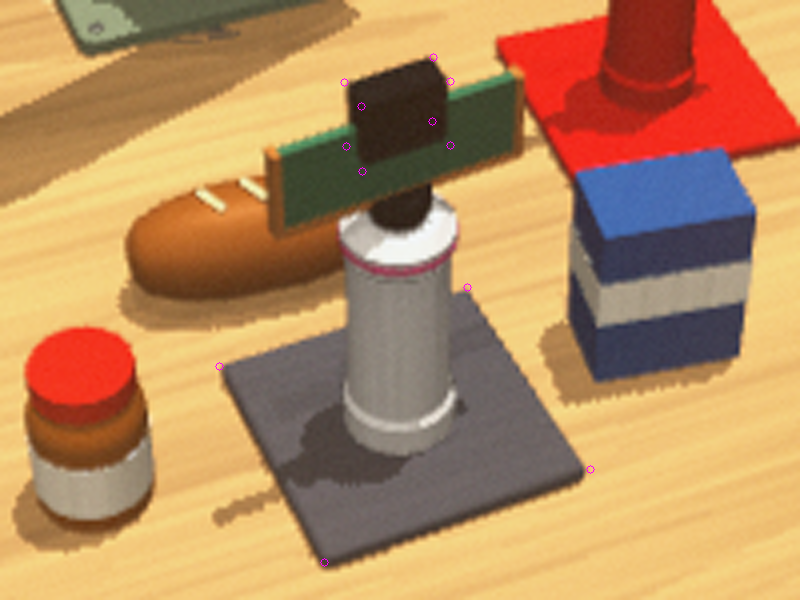

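View pics/tz2.png

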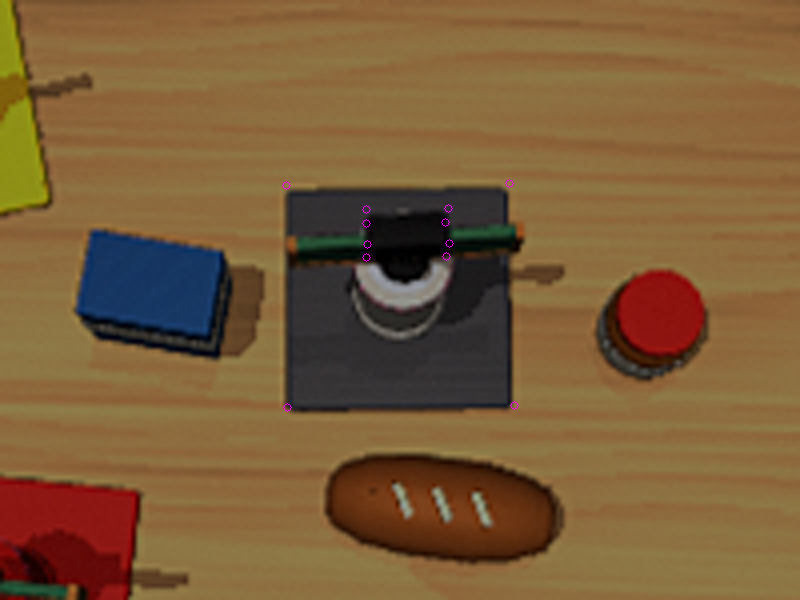

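```bash
cat >> h.py <<'E'
from scipy.spatial.transform import Rotation as Ro
def st():
    s=env.state();R=Ro.from_euler('xyz',s['ee_rot'],degrees=True).as_matrix()
    print('t',round(s['time_s'],2),'pos',s['ee_pos'].round(1),'yaxis deg',round(np.degrees(np.arctan2(R[1,1],R[0,1])),2),'x',R[:,0].round(3),'q',s['qpos'].round(1),'F',s['force'].round(2),'T',s['torque'].round(3),'w',round(s['gripper_width'],1))
    return s,R
E
python3 -c "
from h import *
st()"
```

```text
t 1.15 pos [ 190.  -542.7  194.9] yaxis deg -70.7 x [ 0. -0. -1.] q [-71.8  18.3  89.6  -0.   72.   -1.1] F [ 0.57 -0.14  0.5 ] T [ 0.057 -0.005 -0.037] w 91.1
```

Request:
{"name": "arm_command", "arguments": {
  "deltas": [
    [1,[0,0,45],0],
    [1,[0,0,90],0],
    [1,[0,0,135],0],
    [1,[20,35,135],0.1],
    [1,[42,74,135],0.2],
    [1,[64,113,135],0.3],
    [1,[86,152,135],0.4],
    [1,[108,191,135],0.5],
    [1,[130,230,135],0.6],
    [1,[152,269,135],0.7],
    [1,[174,308,135],0.8],
    [1,[196,347,135],0.9],
    [1,[218,386,135],1.0],
    [1,[240,425,135],1.1],
    [1,[262,464,135],1.2],
    [1,[278,492,135],1.28],
    [1,[288,508,135],1.3],
    [1,[288,508,135],1.3],
    [1,[288,508,135],1.3]
  ],
  "grip_force": 12
}}

```text
time_s: 3.05
ee_pos: [477.8, -34.8, 329.8]
ee_rot: [-46.6, 90.0, -132.8]
force: [0.1, -0.5, 1.0]
gripper_width: 91.3
```

```bash
python3 -c "
from h import *
st()
w=cams.grab_frame('wrist');save(w,'w1');print(w['K'],w['rvec'],w['tvec'])
s=cams.grab_frame('scene');save(s,'s2')
"
```

```text
t 3.05 pos [477.8 -34.8 329.8] yaxis deg 3.81 x [-0.001 -0.001 -1.   ] q [-5.5  6.2 86.4 -0.  87.4 -9.3] F [ 0.1  -0.47  0.96] T [-0.05  -0.062  0.042] w 91.3
[[371.64829954   0.         314.71471709]
 [  0.         371.64829954 236.45659078]
 [  0.           0.           1.        ]] [-2.85949236 -0.09641833 -0.01415391] [-474.67265751 -133.41183074  502.17509833]
```

View pics/w1.png

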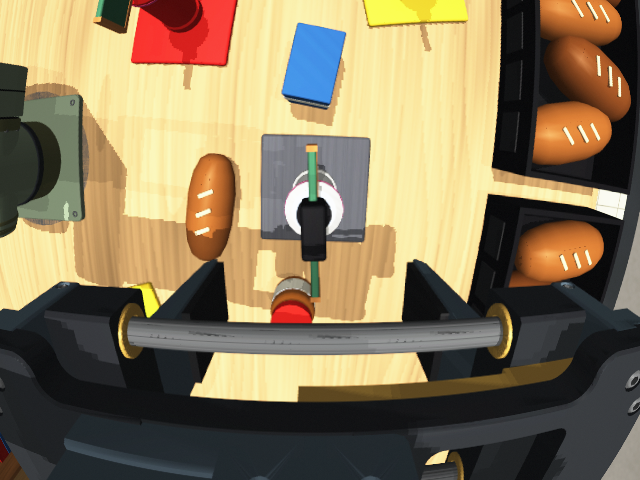

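View pics/s2.png

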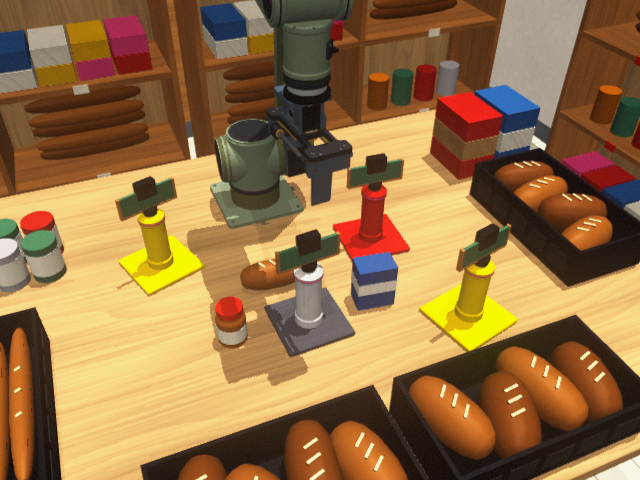

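The wrist view shows the grip block at about (314,228), midway between the fingers. I'll refine the axis and yaw from it.

```bash
cat >> h.py <<'E'
def fray(p,u,v):
    K=np.array(p['K']);R,_=cv2.Rodrigues(np.array(p['rvec'],float));t=np.array(p['tvec'],float).ravel()
    a=np.array([(u-K[0,2])/K[0,0],(v-K[1,2])/K[1,1]]);r=np.hypot(*a)+1e-9
    d=np.r_[a/r*np.sin(r),np.cos(r)];return -R.T@t,R.T@d
def fz(p,u,v,z):
    c,d=fray(p,u,v);return c+d*(z-c[2])/d[2]
E
python3 - <<'E'
from h import *
w=cams.grab_frame('wrist')
z=w['img'][120:320,215:415];cv2.imwrite('pics/wz.png',cv2.resize(z,(600,600),interpolation=cv2.INTER_CUBIC)[:,:,::-1])
B=[fz(w,*q,12) for q in((262,135),(370,138),(364,243),(261,238))];print(np.round(B,1),np.mean(B,0))
a=fz(w,312.5,146,222);b=fz(w,315.5,294,222);print(a,b,np.degrees(np.arctan2(a[0]-b[0],-(a[1]-b[1]))) ,(a+b)/2)
E
```

```text
[[ 401.7   34.6   12. ]
 [ 548.4   40.2   12. ]
 [ 553.9 -109.    12. ]
 [ 405.8 -111.2   12. ]] [477.45379542 -36.33873045  12.        ]
[471.69255421  31.01239938 222.        ] [482.51998009 -96.03631798 222.        ] -175.1288730351198 [477.10626715 -32.5119593  222.        ]
```

View pics/wz.png

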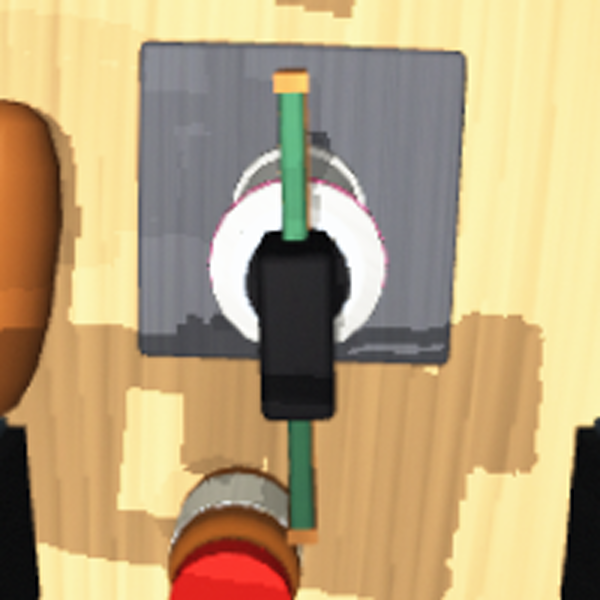

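Request:
{"name": "arm_command", "arguments": {
  "deltas": [
    [1,[0,0,-25],0.012],
    [1,[0,0,-50],0.012],
    [1,[0,0,-70],0.012],
    [1,[0,0,-85],0.012],
    [1,[0,0,-98],0.012],
    [1,[0,0,-107],0.012],
    [1,[0,0,-112],0.012],
    [1,[0,0,-112],0.012],
    [1,[0,0,-112],0.012]
  ],
  "grip_force": 5
}}

```text
time_s: 4.1
ee_pos: [478.4, -34.9, 218.5]
ee_rot: [80.4, 89.9, -5.1]
force: [0.8, 0.1, -1.0]
gripper_width: 91.5
```

```bash
python3 -c "
from h import *
st()
w=cams.grab_frame('wrist');save(w,'w2');st()
"
```

```text
t 4.1 pos [478.4 -34.9 218.5] yaxis deg 4.45 x [ 0.001 -0.    -1.   ] q [ -5.6   8.7  99.1   0.   72.  -10. ] F [ 0.81  0.09 -0.95] T [ 0.01  -0.051  0.034] w 91.5
t 4.15 pos [478.5 -34.9 218.6] yaxis deg 4.46 x [ 0.002 -0.    -1.   ] q [ -5.5   8.7  99.1  -0.   72.  -10. ] F [-0.28 -0.53  0.46] T [-0.021 -0.073  0.049] w 91.9
```

View pics/w2.png

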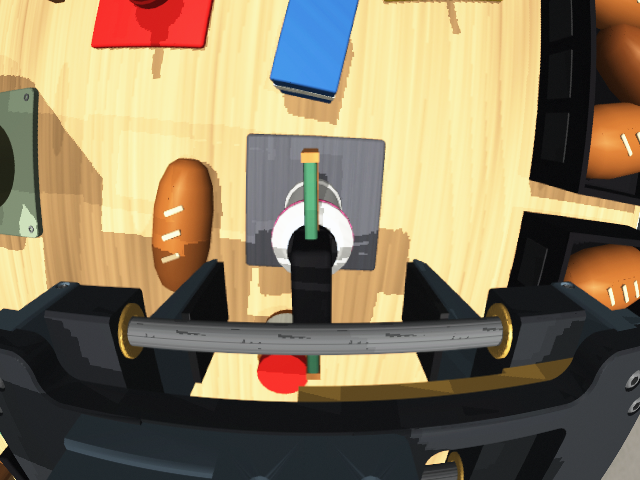

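Request:
{"name": "arm_command", "arguments": {
  "deltas": [
    [0.4,[-1.5,0,0],0],
    [0.3,[-1.5,0,0],0],
    [0.2,[-1.5,0,0],0],
    [0.1,[-1.5,0,0],0],
    [0,[-1.5,0,0],0],
    [0,[-1.5,0,0],0],
    [0,[-1.5,0,0],0],
    [0,[-1.5,0,0],0],
    [0,[-1.5,0,0],0],
    [0,[-1.5,0,0],0]
  ],
  "grip_force": 5
}}

```text
time_s: 5.15
ee_pos: [476.4, -34.7, 217.9]
ee_rot: [-142.8, 90.0, 131.6]
force: [0.5, 0.4, -0.4]
gripper_width: 19.9
```

```bash
cat > m.py <<'E'
from h import *
import sys
F=[];T=[];P=[];W=[]
for i in range(int(sys.argv[1]) if len(sys.argv)>1 else 3):
    w=cams.grab_frame('wrist');s=env.state();F.append(s['force']);T.append(s['torque']);W.append(s['gripper_width'])
s,R=st();print('meanF',np.mean(F,0).round(2),'T',np.mean(T,0).round(3),'w',np.mean(W))
save(w,'w_%d'%round(s['time_s']*100))
E
python3 m.py 4
```

```text
t 5.35 pos [476.5 -34.7 217.9] yaxis deg 4.47 x [-0.  0. -1.] q [ -5.5   8.6  99.4   0.   72.  -10. ] F [-0.6  -0.72  0.5 ] T [-0.018 -0.078  0.04 ] w 19.9
meanF [-0.26 -0.37  0.53] T [-0.013 -0.092  0.04 ] w 20.071363729344743
```

Request:
{"name": "arm_command", "arguments": {
  "deltas": [
    [0,[0,0,0],0],
    [0,[0,0,0],0],
    [0,[0,0,0],0.05],
    [0,[0,0,0],0.12],
    [0,[0,0,0],0.2]
  ],
  "grip_force": 15
}}

```text
time_s: 5.85
ee_pos: [476.5, -34.7, 217.9]
ee_rot: [168.6, 90.0, 94.7]
force: [0.5, -0.4, -0.4]
gripper_width: 19.7
```

```bash
python3 m.py 3
```

```text
t 6.0 pos [476.5 -34.7 217.9] yaxis deg 15.84 x [-0.  0. -1.] q [ -5.5   8.6  99.4   0.   72.  -21.4] F [0.38 0.05 0.13] T [ 0.071 -0.08   0.05 ] w 19.7
meanF [0.44 0.03 0.17] T [ 0.053 -0.087  0.011] w 19.575065788814324
```

Request:
{"name": "arm_command", "arguments": {
  "deltas": [
    [0,[0,0,0],0.07],
    [0,[0,0,0],0.15],
    [0,[0,0,0],0.23],
    [0,[0,0,0],0.31],
    [0,[0,0,0],0.39],
    [0,[0,0,0],0.46],
    [0,[0,0,0],0.51],
    [0,[0,0,0],0.54],
    [0,[0,0,0],0.54]
  ]
}}

```text
time_s: 6.9
ee_pos: [476.4, -34.7, 217.9]
ee_rot: [-156.9, 90.0, 159.9]
force: [-0.6, 0.5, 0.3]
gripper_width: 19.9
```

```bash
python3 m.py 4
```

```text
t 7.1 pos [476.4 -34.7 217.9] yaxis deg 46.82 x [-0.  0. -1.] q [ -5.5   8.6  99.4   0.   72.  -52.4] F [-0.68  0.8   0.83] T [ 0.024 -0.003 -0.002] w 19.8
meanF [-0.45  0.34 -0.06] T [ 0.006 -0.048  0.008] w 19.823970724425344
```

Request:
{"name": "arm_command", "arguments": {
  "deltas": [
    [0,[0,0,0],0.02],
    [0,[0,0,0],0.03],
    [0,[0,0,0],0.03]
  ]
}}

```text
time_s: 7.4
ee_pos: [476.5, -34.7, 217.9]
ee_rot: [-162.0, 90.0, 156.6]
force: [-0.6, -0.2, 0.2]
gripper_width: 19.4
```

```bash
python3 m.py 4
```

```text
t 7.6 pos [476.5 -34.7 217.8] yaxis deg 48.58 x [-0.  0. -1.] q [ -5.5   8.6  99.4   0.   72.  -54.1] F [-0.57  0.02  0.39] T [0.053 0.022 0.044] w 20.1
meanF [-0.24  0.   -0.11] T [ 0.035 -0.008  0.025] w 19.803285298182857
```

Request:
{"name": "arm_command", "arguments": {
  "deltas": [
    [0,[0,0,0],0.008],
    [0,[0,0,0],0.015],
    [0,[0,0,0],0.015]
  ]
}}

```text
time_s: 7.9
ee_pos: [476.5, -34.7, 217.8]
ee_rot: [172.4, 90.0, 131.8]
force: [-0.0, 1.2, 0.7]
gripper_width: 19.5
```

```bash
python3 m.py 4
```

```text
t 8.1 pos [476.4 -34.7 217.8] yaxis deg 49.45 x [-0.  0. -1.] q [ -5.5   8.6  99.4   0.   72.  -55. ] F [-0.75 -0.7   0.22] T [ 0.051  0.051 -0.029] w 19.9
meanF [-0.96 -0.5   0.37] T [ 0.045  0.036 -0.012] w 19.676726860775496
```

Request:
{"name": "arm_command", "arguments": {
  "deltas": [
    [0,[0,0,0.8],0],
    [0,[0,0,1.6],0],
    [0,[0,0,2.4],0],
    [0,[0,0,2.4],0]
  ]
}}

```text
time_s: 8.5
ee_pos: [476.4, -34.7, 220.1]
ee_rot: [-154.3, 90.0, 165.1]
force: [-0.7, -0.3, -4.4]
gripper_width: 19.4
```

```bash
python3 m.py 4
```

```text
t 8.7 pos [476.4 -34.7 220.1] yaxis deg 49.45 x [-0.  0. -1.] q [ -5.5   8.5  99.1   0.   72.3 -55. ] F [-1.01  0.17 -4.15] T [ 0.01  -0.109 -0.028] w 19.7
meanF [-0.44 -0.45 -4.66] T [-0.006 -0.127 -0.027] w 19.755261525868953
```

Request:
{"name": "arm_command", "arguments": {
  "deltas": [
    [0,[0,0,0.6],0],
    [0,[0,0,1.2],0],
    [0,[0,0,1.2],0]
  ]
}}

```text
time_s: 9.0
ee_pos: [476.4, -34.7, 221.6]
ee_rot: [125.1, 90.0, 84.5]
force: [-0.5, 0.8, -3.2]
gripper_width: 19.5
```

```bash
python3 m.py 4
```

```text
t 9.2 pos [476.5 -34.7 221.6] yaxis deg 49.45 x [ 0.  0. -1.] q [ -5.5   8.5  99.    0.   72.5 -55. ] F [-0.4  -0.22 -3.04] T [0.006 0.044 0.013] w 19.8
meanF [-0.35 -0.05 -3.26] T [0.02  0.001 0.008] w 19.79359807395823
```

Request:
{"name": "arm_command", "arguments": {
  "deltas": [
    [0,[0,0,1],0],
    [0,[0,0,3],0],
    [0,[0,0,6],0],
    [0,[0,0,9],0],
    [0,[0,0,12],0],
    [0,[0,0,15],0],
    [0,[0,0,18],0],
    [0,[0,0,21],0],
    [0,[0,0,24],0],
    [0,[0,0,27],0],
    [0,[0,0,30],0],
    [0,[0,0,33],0],
    [0,[0,0,36],0],
    [0,[0,0,39],0],
    [0,[0,0,42],0],
    [0,[0,0,45],0],
    [0,[0,0,47],0],
    [0,[0,0,48],0],
    [0,[0,0,48],0]
  ]
}}

```text
time_s: 11.1
ee_pos: [476.5, -34.7, 269.7]
ee_rot: [44.7, 90.0, 4.1]
force: [-1.3, 0.0, -2.9]
gripper_width: 19.7
```

```bash
python3 m.py 4
```

```text
t 11.3 pos [476.5 -34.7 269.5] yaxis deg 49.45 x [ 0.  0. -1.] q [ -5.5   7.1  93.8   0.   79.1 -55. ] F [-1.64 -0.72 -3.25] T [0.035 0.129 0.011] w 19.8
meanF [-1.6  -0.45 -2.98] T [0.025 0.133 0.001] w 19.669550754152965
```

Request:
{"name": "arm_command", "arguments": {
  "deltas": [
    [0,[0,0,0],0],
    [0,[0,0,1],0],
    [0,[0,0,2],0],
    [0,[0,0,3],0],
    [0,[0,0,4],0],
    [0,[0,0,5],0],
    [0,[0,0,6],0]
  ],
  "grip_force": 8
}}

```text
time_s: 12.0
ee_pos: [476.5, -34.7, 275.5]
ee_rot: [154.9, 90.0, 114.3]
force: [-0.8, -0.7, -3.7]
gripper_width: 19.7
```

Request:
{"name": "arm_command", "arguments": {
  "deltas": [
    [0,[0,0,1],0],
    [0,[0,0,1.5],0]
  ]
}}

```text
time_s: 12.2
ee_pos: [476.5, -34.7, 277.1]
ee_rot: [79.5, 90.0, 39.0]
force: [-1.0, -0.8, -4.0]
gripper_width: 19.7
```

Request:
{"name": "arm_command", "arguments": {
  "deltas": [
    [0,[0,0,1],0],
    [0,[0,0,1.5],0]
  ]
}}

```text
time_s: 12.4
ee_pos: [476.5, -34.7, 278.6]
ee_rot: [131.4, 90.0, 90.9]
force: [-1.2, -0.4, -4.8]
gripper_width: 20.1
```

Request:
{"name": "arm_command", "arguments": {
  "deltas": [
    [0,[0,0,0.8],0],
    [0,[0,0,1.5],0]
  ]
}}

```text
time_s: 12.6
ee_pos: [476.5, -34.7, 280.0]
ee_rot: [140.7, 90.0, 100.1]
force: [-1.5, -0.1, -4.1]
gripper_width: 19.9
```

Request:
{"name": "arm_command", "arguments": {
  "deltas": [
    [0,[0,0,0.8],0],
    [0,[0,0,1.5],0]
  ]
}}

```text
time_s: 12.8
ee_pos: [476.5, -34.7, 281.5]
ee_rot: [150.8, 90.0, 110.3]
force: [-1.0, 0.5, -3.9]
gripper_width: 19.8
```

Request:
{"name": "arm_command", "arguments": {
  "deltas": [
    [0,[0,0,0.8],0],
    [0,[0,0,1.5],0]
  ]
}}

```text
time_s: 13.0
ee_pos: [476.5, -34.7, 283.0]
ee_rot: [130.7, 90.0, 90.2]
force: [-1.1, -0.6, -3.7]
gripper_width: 19.9
```

Request:
{"name": "arm_command", "arguments": {
  "deltas": [
    [0,[0,0,0.8],0],
    [0,[0,0,1.6],0]
  ]
}}

```text
time_s: 13.2
ee_pos: [476.5, -34.7, 284.7]
ee_rot: [100.0, 90.0, 59.4]
force: [-0.8, -0.8, -4.5]
gripper_width: 19.8
```

Request:
{"name": "arm_command", "arguments": {
  "deltas": [
    [0,[0,0,0.8],0],
    [0,[0,0,1.6],0]
  ]
}}

```text
time_s: 13.4
ee_pos: [476.5, -34.7, 286.2]
ee_rot: [98.5, 90.0, 57.9]
force: [-1.8, -0.2, -5.1]
gripper_width: 20.1
```

Request:
{"name": "arm_command", "arguments": {
  "deltas": [
    [0,[0,0,0.4],0],
    [0,[0,0,0.8],0]
  ]
}}

```text
time_s: 13.6
ee_pos: [476.5, -34.7, 287.0]
ee_rot: [124.4, 90.0, 83.9]
force: [-1.9, 0.1, -3.6]
gripper_width: 19.8
```

Request:
{"name": "arm_command", "arguments": {
  "deltas": [
    [0,[0,0,0.8],0],
    [0,[0,0,1.6],0]
  ]
}}

```text
time_s: 13.8
ee_pos: [476.5, -34.7, 288.6]
ee_rot: [138.0, 90.0, 97.5]
force: [-0.7, -0.0, -4.0]
gripper_width: 19.8
```

Request:
{"name": "arm_command", "arguments": {
  "deltas": [
    [0,[0,0,0.8],0],
    [0,[0,0,1.6],0]
  ]
}}

```text
time_s: 14.0
ee_pos: [476.5, -34.7, 290.2]
ee_rot: [94.5, 90.0, 53.9]
force: [-1.5, 0.3, -3.9]
gripper_width: 20.1
```

Request:
{"name": "arm_command", "arguments": {
  "deltas": [
    [0,[0,0,0.8],0],
    [0,[0,0,1.6],0]
  ]
}}

```text
time_s: 14.2
ee_pos: [476.5, -34.7, 291.8]
ee_rot: [103.3, 90.0, 62.7]
force: [-2.0, -1.0, -4.1]
gripper_width: 19.9
```

Request:
{"name": "arm_command", "arguments": {
  "deltas": [
    [0,[0,0,0.8],0],
    [0,[0,0,1.6],0]
  ]
}}

```text
time_s: 14.4
ee_pos: [476.5, -34.7, 293.4]
ee_rot: [123.9, 90.0, 83.4]
force: [-1.2, -0.0, -4.0]
gripper_width: 20.0
```

Request:
{"name": "arm_command", "arguments": {
  "deltas": [
    [0,[0,0,0.8],0],
    [0,[0,0,1.6],0]
  ]
}}

```text
time_s: 14.6
ee_pos: [476.5, -34.7, 295.0]
ee_rot: [107.7, 90.0, 67.1]
force: [-2.0, 0.6, -4.2]
gripper_width: 19.8
```

Request:
{"name": "arm_command", "arguments": {
  "deltas": [
    [0,[0,0,0.8],0],
    [0,[0,0,1.6],0]
  ]
}}

```text
time_s: 14.8
ee_pos: [476.5, -34.7, 296.6]
ee_rot: [112.3, 90.0, 71.7]
force: [-1.0, 0.3, -4.3]
gripper_width: 19.8
```

```bash
python3 - <<'E'
from h import *
s=cams.grab_frame('scene');save(s,'s3')
E
```

```text
(no output)
```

View pics/s3.png

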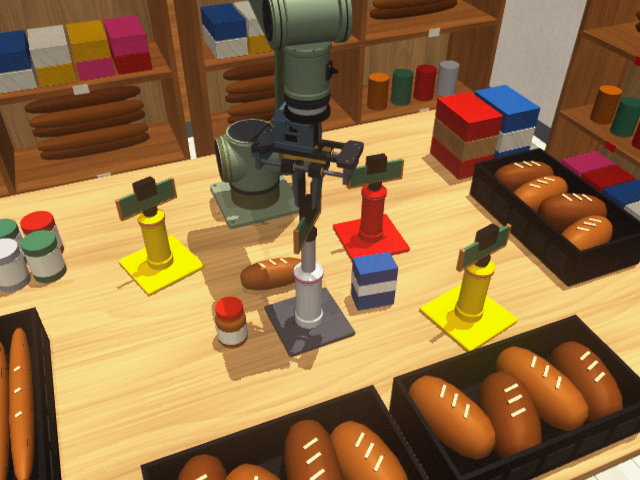

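The post is well out of the tube (its steel shows at 309,250) and the sign is turned about 45°. Carrying on up.

Request:
{"name": "arm_command", "arguments": {
  "deltas": [
    [0,[0,0,0.8],0],
    [0,[0,0,1.6],0]
  ]
}}

```text
time_s: 15.05
ee_pos: [476.5, -34.7, 298.2]
ee_rot: [109.8, 90.0, 69.2]
force: [-1.4, 0.1, -4.4]
gripper_width: 20.0
```

Request:
{"name": "arm_command", "arguments": {
  "deltas": [
    [0,[0,0,0.8],0],
    [0,[0,0,1.6],0]
  ]
}}

```text
time_s: 15.25
ee_pos: [476.5, -34.7, 299.8]
ee_rot: [118.7, 90.0, 78.2]
force: [-1.0, -0.8, -3.6]
gripper_width: 19.3
```

Request:
{"name": "arm_command", "arguments": {
  "deltas": [
    [0,[0,0,0.8],0],
    [0,[0,0,1.6],0]
  ]
}}

```text
time_s: 15.45
ee_pos: [476.5, -34.7, 301.5]
ee_rot: [75.4, 90.0, 34.8]
force: [-1.2, 0.1, -4.0]
gripper_width: 19.7
```

Request:
{"name": "arm_command", "arguments": {
  "deltas": [
    [0,[0,0,0.8],0],
    [0,[0,0,1.6],0]
  ]
}}

```text
time_s: 15.65
ee_pos: [476.5, -34.7, 303.1]
ee_rot: [62.8, 90.0, 22.2]
force: [-1.1, 0.2, -4.5]
gripper_width: 20.1
```

Request:
{"name": "arm_command", "arguments": {
  "deltas": [
    [0,[0,0,0.8],0],
    [0,[0,0,1.6],0]
  ]
}}

```text
time_s: 15.85
ee_pos: [476.5, -34.7, 304.6]
ee_rot: [106.7, 90.0, 66.1]
force: [-2.2, 0.2, -4.0]
gripper_width: 19.9
```

Request:
{"name": "arm_command", "arguments": {
  "deltas": [
    [0,[0,0,0.8],0],
    [0,[0,0,1.6],0]
  ]
}}

```text
time_s: 16.05
ee_pos: [476.5, -34.7, 306.2]
ee_rot: [82.7, 90.0, 42.1]
force: [-1.3, 0.2, -5.2]
gripper_width: 20.1
```

Request:
{"name": "arm_command", "arguments": {
  "deltas": [
    [0,[0,0,0.5],0],
    [0,[0,0,1],0]
  ]
}}

```text
time_s: 16.25
ee_pos: [476.5, -34.7, 307.2]
ee_rot: [75.0, 90.0, 34.4]
force: [-1.7, -0.5, -4.5]
gripper_width: 19.9
```

Request:
{"name": "arm_command", "arguments": {
  "deltas": [
    [0,[0,0,0.8],0],
    [0,[0,0,1.6],0]
  ]
}}

```text
time_s: 16.45
ee_pos: [476.5, -34.7, 308.8]
ee_rot: [151.4, 90.0, 110.8]
force: [-0.6, -0.3, -3.2]
gripper_width: 19.8
```

Request:
{"name": "arm_command", "arguments": {
  "deltas": [
    [0,[0,0,0.8],0],
    [0,[0,0,1.6],0]
  ]
}}

```text
time_s: 16.65
ee_pos: [476.5, -34.7, 310.5]
ee_rot: [78.0, 90.0, 37.5]
force: [-1.8, -0.6, -5.4]
gripper_width: 19.6
```

Request:
{"name": "arm_command", "arguments": {
  "deltas": [
    [0,[0,0,0.5],0],
    [0,[0,0,1],0]
  ]
}}

```text
time_s: 16.85
ee_pos: [476.5, -34.7, 311.4]
ee_rot: [69.8, 90.0, 29.2]
force: [-0.9, -0.5, -4.1]
gripper_width: 20.0
```

Request:
{"name": "arm_command", "arguments": {
  "deltas": [
    [0,[0,0,0.8],0],
    [0,[0,0,1.6],0]
  ]
}}

```text
time_s: 17.05
ee_pos: [476.4, -34.7, 312.4]
ee_rot: [-155.7, 90.0, 163.7]
force: [0.2, 0.1, -9.7]
gripper_width: 20.0
```

Stop felt: −9.7 N against about −4 N free, with the TCP held at 312.4. Backing off into the middle of the 3 mm play.

Request:
{"name": "arm_command", "arguments": {
  "deltas": [
    [0,[0,0,-1],0],
    [0,[0,0,-1.9],0],
    [0,[0,0,-1.9],0]
  ]
}}

```text
time_s: 17.35
ee_pos: [476.5, -34.7, 311.2]
ee_rot: [44.7, 90.0, 4.2]
force: [-1.9, 0.2, -2.5]
gripper_width: 19.8
```

```bash
python3 m.py 4
```

```text
t 17.55 pos [476.5 -34.7 311.2] yaxis deg 49.44 x [ 0.  0. -1.] q [ -5.5   6.3  88.9   0.   84.8 -55. ] F [-1.67 -0.14 -4.04] T [0.043 0.201 0.042] w 19.8
meanF [-2.1   0.09 -3.45] T [0.035 0.201 0.004] w 19.82114116340732
```

Request:
{"name": "arm_command", "arguments": {
  "deltas": [
    [0,[0,0,0],-0.02],
    [0,[0,0,0],-0.06],
    [0,[0,0,0],-0.1],
    [0,[0,0,0],-0.13],
    [0,[0,0,0],-0.13]
  ],
  "grip_force": 10
}}

```text
time_s: 18.05
ee_pos: [476.5, -34.7, 311.2]
ee_rot: [65.1, 90.0, 17.1]
force: [-1.7, -0.5, -2.8]
gripper_width: 20.0
```

```bash
python3 m.py 4
```

```text
t 18.25 pos [476.5 -34.7 311.1] yaxis deg 42.0 x [ 0.  0. -1.] q [ -5.5   6.3  88.9   0.   84.8 -47.6] F [-1.28 -0.22 -2.92] T [0.019 0.225 0.006] w 19.9
meanF [-1.69 -0.09 -3.12] T [ 0.015  0.226 -0.023] w 20.007245108375194
```

Request:
{"name": "arm_command", "arguments": {
  "deltas": [
    [0,[0,0,0],-0.04],
    [0,[0,0,0],-0.08],
    [0,[0,0,0],-0.08]
  ]
}}

```text
time_s: 18.55
ee_pos: [476.6, -34.7, 311.1]
ee_rot: [79.4, 90.0, 26.8]
force: [-2.5, 0.7, -3.9]
gripper_width: 20.1
```

```bash
python3 m.py 4
```

```text
t 18.75 pos [476.6 -34.7 311.1] yaxis deg 37.45 x [ 0.  0. -1.] q [ -5.5   6.3  88.9   0.   84.8 -43. ] F [-2.02  0.02 -2.31] T [0.08  0.216 0.017] w 19.8
meanF [-1.82 -0.17 -2.49] T [ 0.043  0.205 -0.012] w 19.94234104334191
```

Request:
{"name": "arm_command", "arguments": {
  "deltas": [
    [0,[0,0,0],-0.06],
    [0,[0,0,0],-0.13],
    [0,[0,0,0],-0.2],
    [0,[0,0,0],-0.27],
    [0,[0,0,0],-0.34],
    [0,[0,0,0],-0.41],
    [0,[0,0,0],-0.47],
    [0,[0,0,0],-0.52],
    [0,[0,0,0],-0.55],
    [0,[0,0,0],-0.55]
  ]
}}

```text
time_s: 19.75
ee_pos: [476.6, -34.7, 311.1]
ee_rot: [95.5, 90.0, 11.4]
force: [-1.3, 0.4, -3.0]
gripper_width: 19.7
```

```bash
python3 m.py 4
```

```text
t 19.95 pos [476.6 -34.7 311.1] yaxis deg 5.93 x [ 0.  0. -1.] q [ -5.5   6.3  88.9   0.   84.8 -11.5] F [-1.41  0.55 -2.88] T [0.026 0.186 0.051] w 19.7
meanF [-1.58  0.18 -3.12] T [ 0.024  0.207 -0.008] w 19.784770745038603
```

Request:
{"name": "arm_command", "arguments": {
  "deltas": [
    [0,[0,0,0],-0.01],
    [0,[0,0,0],-0.025],
    [0,[0,0,0],-0.025]
  ]
}}

```text
time_s: 20.25
ee_pos: [476.6, -34.7, 311.1]
ee_rot: [102.8, 90.0, 17.2]
force: [-0.5, 0.4, -2.6]
gripper_width: 19.8
```

```bash
python3 m.py 3
```

```text
t 20.4 pos [476.6 -34.7 311.1] yaxis deg 4.47 x [ 0.  0. -1.] q [ -5.5   6.3  88.9   0.   84.8 -10. ] F [-1.27  0.66 -2.87] T [ 0.04   0.136 -0.032] w 20.0
meanF [-0.82  0.17 -3.45] T [ 0.052  0.141 -0.044] w 19.740495854598407
```

Request:
{"name": "arm_command", "arguments": {
  "deltas": [
    [0,[0,0,0],-0.015],
    [0,[0,0,0],-0.015]
  ]
}}

```text
time_s: 20.6
ee_pos: [476.6, -34.7, 311.1]
ee_rot: [104.6, 90.0, 18.2]
force: [-2.1, 1.0, -3.4]
gripper_width: 19.7
```

```bash
python3 m.py 3
```

```text
t 20.75 pos [476.6 -34.7 311.1] yaxis deg 3.6 x [ 0.  0. -1.] q [-5.5  6.3 88.9  0.  84.8 -9.1] F [-2.36 -0.92 -3.36] T [ 0.02   0.113 -0.038] w 19.8
meanF [-1.52 -0.21 -3.58] T [ 0.04   0.147 -0.041] w 19.718607153445785
```

Request:
{"name": "arm_command", "arguments": {
  "deltas": [
    [0,[0,0,0],-0.015],
    [0,[0,0,0],-0.015]
  ]
}}

```text
time_s: 20.95
ee_pos: [476.6, -34.7, 311.1]
ee_rot: [91.5, 90.0, 4.2]
force: [-1.5, -0.4, -3.6]
gripper_width: 20.2
```

```bash
python3 m.py 3
```

```text
t 21.1 pos [476.6 -34.7 311.1] yaxis deg 2.75 x [ 0.  0. -1.] q [-5.5  6.3 88.9  0.  84.8 -8.3] F [-0.62 -0.31 -3.43] T [ 0.031  0.12  -0.026] w 19.7
meanF [-0.77 -0.02 -3.49] T [ 0.052  0.14  -0.03 ] w 19.789834595903752
```

Request:
{"name": "arm_command", "arguments": {
  "deltas": [
    [0,[0,0,0],-0.015],
    [0,[0,0,0],-0.015]
  ]
}}

```text
time_s: 21.3
ee_pos: [476.6, -34.7, 311.1]
ee_rot: [92.2, 90.0, 4.0]
force: [-1.3, -0.0, -3.2]
gripper_width: 19.6
```

```bash
python3 m.py 3
```

```text
t 21.45 pos [476.6 -34.7 311.1] yaxis deg 1.89 x [ 0.  0. -1.] q [-5.5  6.3 88.9  0.  84.8 -7.4] F [-0.84 -0.06 -4.37] T [ 0.079  0.084 -0.054] w 19.9
meanF [-0.63  0.3  -3.81] T [ 0.092  0.091 -0.054] w 19.694189216198136
```

Request:
{"name": "arm_command", "arguments": {
  "deltas": [
    [0,[0,0,0],-0.015],
    [0,[0,0,0],-0.015]
  ]
}}

```text
time_s: 21.65
ee_pos: [476.5, -34.7, 311.1]
ee_rot: [84.2, 90.0, -4.8]
force: [-0.7, -0.4, -3.2]
gripper_width: 20.0
```

```bash
python3 m.py 3
```

```text
t 21.8 pos [476.6 -34.7 311.1] yaxis deg 1.03 x [ 0.  0. -1.] q [-5.5  6.3 88.9  0.  84.8 -6.6] F [-1.53  0.16 -3.36] T [ 0.089  0.058 -0.044] w 19.5
meanF [-1.17  0.11 -3.32] T [ 0.087  0.079 -0.013] w 19.867252721617476
```

```bash
ls -t pics|head -1; python3 - <<'E'
from h import *
w=cams.grab_frame('wrist');save(w,'wchk');s=cams.grab_frame('scene')
z=s['img'][170:350,200:440];cv2.imwrite('pics/schk.png',cv2.resize(z,(800,600),interpolation=cv2.INTER_CUBIC)[:,:,::-1])
E
```

```text
w_2180.png
```

View pics/wchk.png

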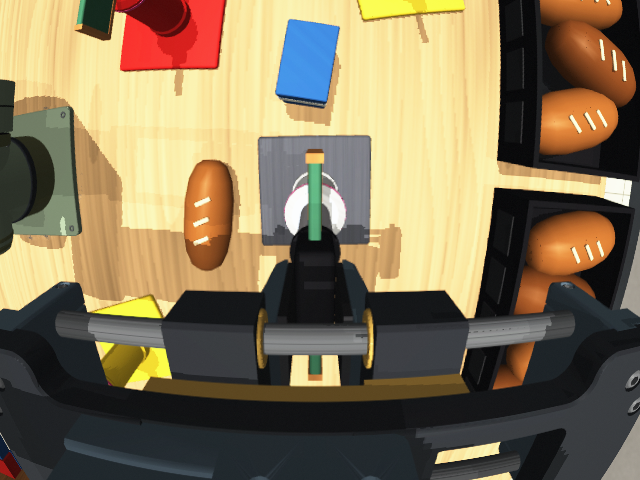

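View pics/schk.png

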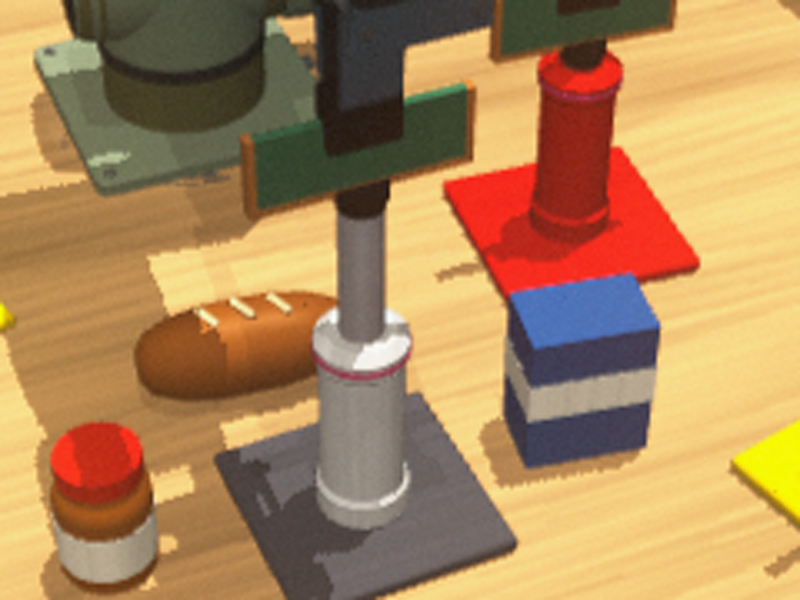

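The sign is following the gripper, aligned and held. It hasn't reached the end stop yet, so I keep nudging it clockwise.

Request:
{"name": "arm_command", "arguments": {
  "deltas": [
    [0,[0,0,0],-0.012],
    [0,[0,0,0],-0.012]
  ]
}}

```text
time_s: 22.1
ee_pos: [476.6, -34.7, 311.1]
ee_rot: [104.6, 90.0, 14.9]
force: [-1.0, 0.7, -3.0]
gripper_width: 19.7
```

```bash
python3 m.py 3
```

```text
t 22.25 pos [476.6 -34.7 311.1] yaxis deg 0.34 x [ 0. -0. -1.] q [-5.5  6.3 88.9  0.  84.8 -5.9] F [-0.5   0.97 -3.39] T [ 0.036  0.028 -0.062] w 19.8
meanF [-0.66  0.78 -3.31] T [ 0.034  0.057 -0.026] w 19.623312923164193
```

Request:
{"name": "arm_command", "arguments": {
  "deltas": [
    [0,[0,0,0],-0.012],
    [0,[0,0,0],-0.012]
  ]
}}

```text
time_s: 22.45
ee_pos: [476.5, -34.7, 311.1]
ee_rot: [87.7, 90.0, -2.7]
force: [-1.4, 0.5, -2.0]
gripper_width: 19.9
```

```bash
python3 m.py 3
```

```text
t 22.6 pos [476.5 -34.7 311.1] yaxis deg -0.35 x [ 0.  0. -1.] q [-5.5  6.3 88.9  0.  84.8 -5.2] F [-0.99  0.84 -3.23] T [ 0.06   0.063 -0.058] w 20.0
meanF [-0.75  0.57 -2.83] T [ 0.057  0.073 -0.06 ] w 19.910541533671548
```

```bash
cat >> m.py <<'E'
print('eff6',s['effort'][5])
E
python3 m.py 5
```

```text
t 22.85 pos [476.5 -34.7 311.1] yaxis deg -0.35 x [ 0.  0. -1.] q [-5.5  6.3 88.9  0.  84.8 -5.2] F [-0.8   1.27 -3.74] T [ 0.113  0.077 -0.076] w 19.9
meanF [-0.96  1.05 -3.25] T [ 0.089  0.059 -0.043] w 19.955237003600416
eff6 -0.0158958655083552
```

Request:
{"name": "arm_command", "arguments": {
  "deltas": [
    [0,[0,0,0],-0.012],
    [0,[0,0,0],-0.012]
  ]
}}

```text
time_s: 23.05
ee_pos: [476.6, -34.7, 311.1]
ee_rot: [101.2, 90.0, 10.1]
force: [-1.3, 0.3, -3.3]
gripper_width: 20.0
```

```bash
python3 m.py 4
```

```text
t 23.25 pos [476.6 -34.7 311.1] yaxis deg -1.03 x [ 0.  0. -1.] q [-5.5  6.3 88.9  0.  84.8 -4.5] F [-1.82 -0.22 -2.75] T [0.113 0.043 0.041] w 20.0
meanF [-1.    0.47 -3.29] T [0.084 0.015 0.055] w 19.844277949578334
eff6 0.034831365337595344
```

Request:
{"name": "arm_command", "arguments": {
  "deltas": [
    [0,[0,0,0],-0.008],
    [0,[0,0,0],-0.008]
  ]
}}

```text
time_s: 23.45
ee_pos: [476.6, -34.7, 311.1]
ee_rot: [120.7, 90.0, 29.2]
force: [-1.0, 0.3, -3.9]
gripper_width: 20.0
```

```bash
python3 m.py 4
```

```text
t 23.65 pos [476.6 -34.7 311.1] yaxis deg -1.49 x [ 0.  0. -1.] q [-5.5  6.3 88.9  0.  84.8 -4.1] F [-1.49  0.77 -3.52] T [ 0.149 -0.045  0.067] w 19.9
meanF [-0.76  0.8  -2.86] T [ 0.127 -0.003  0.109] w 19.878672885695362
eff6 0.10563410120084882
```

Request:
{"name": "arm_command", "arguments": {
  "deltas": [
    [0,[0,0,0],-0.007],
    [0,[0,0,0],-0.007]
  ]
}}

```text
time_s: 23.85
ee_pos: [476.6, -34.6, 311.1]
ee_rot: [132.0, 90.0, 40.1]
force: [0.0, 1.6, -2.9]
gripper_width: 20.2
```

```bash
python3 m.py 4
```

```text
t 24.05 pos [476.6 -34.7 311.1] yaxis deg -1.89 x [ 0.  0. -1.] q [-5.5  6.3 88.9  0.  84.8 -3.7] F [-0.59  1.18 -3.12] T [ 0.199 -0.016  0.121] w 20.2
meanF [-0.6   1.11 -3.04] T [0.176 0.001 0.127] w 19.959062140840516
eff6 0.15513279475271702
```

The end stop is clear: the torque rises steadily to about 0.13 N·m. I'll relieve the twist and lower the pin onto the notch floor.

Request:
{"name": "arm_command", "arguments": {
  "deltas": [
    [0,[0,0,0],0.01],
    [0,[0,0,-0.5],0.018],
    [0,[0,0,-1],0.018],
    [0,[0,0,-1.5],0.018],
    [0,[0,0,-1.5],0.018]
  ]
}}

```text
time_s: 24.55
ee_pos: [476.5, -34.7, 309.5]
ee_rot: [85.7, 90.0, -5.2]
force: [-0.7, 1.2, -1.7]
gripper_width: 20.0
```

```bash
python3 m.py 4
```

```text
t 24.75 pos [476.5 -34.7 309.5] yaxis deg -0.86 x [ 0.  0. -1.] q [-5.5  6.3 89.1  0.  84.6 -4.7] F [-0.44  0.65 -3.12] T [0.142 0.052 0.05 ] w 19.8
meanF [-0.48  0.82 -2.38] T [0.149 0.035 0.052] w 19.964192166699743
eff6 0.04509700695052743
```

Request:
{"name": "arm_command", "arguments": {
  "deltas": [
    [0,[0,0,-0.4],0],
    [0,[0,0,-0.4],0]
  ]
}}

```text
time_s: 24.95
ee_pos: [476.5, -34.7, 309.1]
ee_rot: [79.6, 90.0, -11.3]
force: [-0.2, 0.9, -3.1]
gripper_width: 19.4
```

```bash
python3 m.py 4
```

```text
t 25.15 pos [476.5 -34.7 309.1] yaxis deg -0.86 x [ 0. -0. -1.] q [-5.5  6.3 89.1 -0.  84.6 -4.7] F [-0.56  0.56 -2.51] T [ 0.222  0.071 -0.029] w 20.0
meanF [-0.8   0.77 -2.27] T [0.165 0.047 0.042] w 19.915484254752204
eff6 0.04453309695236385
```

Request:
{"name": "arm_command", "arguments": {
  "deltas": [
    [0,[0,0,-0.5],0],
    [0,[0,0,-0.5],0]
  ]
}}

```text
time_s: 25.35
ee_pos: [476.5, -34.7, 308.7]
ee_rot: [71.0, 90.0, -19.8]
force: [-1.0, 0.4, -1.2]
gripper_width: 20.0
```

```bash
python3 m.py 4
```

```text
t 25.55 pos [476.5 -34.7 308.7] yaxis deg -0.86 x [ 0. -0. -1.] q [-5.5  6.3 89.2 -0.  84.5 -4.7] F [-0.67  1.08 -2.14] T [0.156 0.071 0.049] w 20.2
meanF [-0.47  1.23 -1.65] T [0.179 0.03  0.039] w 19.750122372265757
eff6 0.0445500249043107
```

Request:
{"name": "arm_command", "arguments": {
  "deltas": [
    [0,[0,0,-0.3],0],
    [0,[0,0,-0.3],0]
  ]
}}

```text
time_s: 25.75
ee_pos: [476.6, -34.7, 308.6]
ee_rot: [87.8, 90.0, -3.1]
force: [-1.1, 0.9, 0.3]
gripper_width: 19.8
```

```bash
python3 m.py 4
```

```text
t 25.95 pos [476.6 -34.7 308.6] yaxis deg -0.86 x [ 0. -0. -1.] q [-5.5  6.3 89.2 -0.  84.5 -4.7] F [-0.78  0.84  0.95] T [0.183 0.115 0.07 ] w 19.9
meanF [-0.83  0.99  0.57] T [0.165 0.142 0.057] w 19.88727827193663
eff6 0.044592744670808315
```

The notch floor now carries the weight (Fz about 0), so I open and retreat straight up.

Request:
{"name": "arm_command", "arguments": {
  "deltas": [
    [0.3,[0,0,0],0],
    [0.5,[0,0,0],0],
    [0.8,[0,0,0],0],
    [1,[0,0,0],0],
    [1,[0,0,0],0],
    [1,[0,0,0],0],
    [1,[0,0,0],0],
    [1,[0,0,0],0],
    [1,[0,0,0],0]
  ]
}}

```text
time_s: 26.85
ee_pos: [476.5, -34.7, 308.4]
ee_rot: [96.4, 90.0, 5.5]
force: [-0.7, -0.1, 0.2]
gripper_width: 88.7
```

Request:
{"name": "arm_command", "arguments": {
  "deltas": [
    [1,[0,0,10],0],
    [1,[0,0,30],0],
    [1,[0,0,55],0],
    [1,[0,0,80],0],
    [1,[0,0,100],0],
    [1,[-30,0,110],0],
    [1,[-70,0,110],0],
    [1,[-110,0,110],0],
    [1,[-130,0,110],0],
    [1,[-130,0,110],0]
  ]
}}

```text
time_s: 27.85
ee_pos: [344.4, -34.6, 420.3]
ee_rot: [82.3, 89.8, -8.5]
force: [0.5, -0.5, 0.4]
gripper_width: 91.2
```

```bash
python3 - <<'E'
from h import *
import time
st();s=cams.grab_frame('scene');save(s,'s9');w=cams.grab_frame('wrist');save(w,'w9')
z=s['img'][170:350,200:440];cv2.imwrite('pics/s9z.png',cv2.resize(z,(800,600),interpolation=cv2.INTER_CUBIC)[:,:,::-1])
E
```

```text
t 27.85 pos [344.4 -34.6 420.3] yaxis deg -0.88 x [ 0.004 -0.001 -1.   ] q [-7.6 -6.8 86.9 -0.  99.7 -6.8] F [ 0.5  -0.47  0.44] T [ 0.027 -0.159 -0.063] w 91.2
```

View pics/s9z.png

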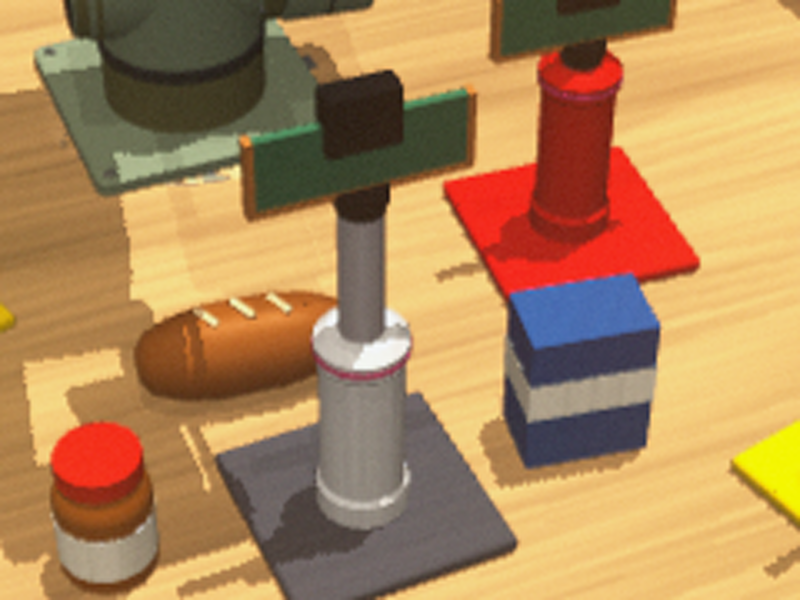

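View pics/w9.png

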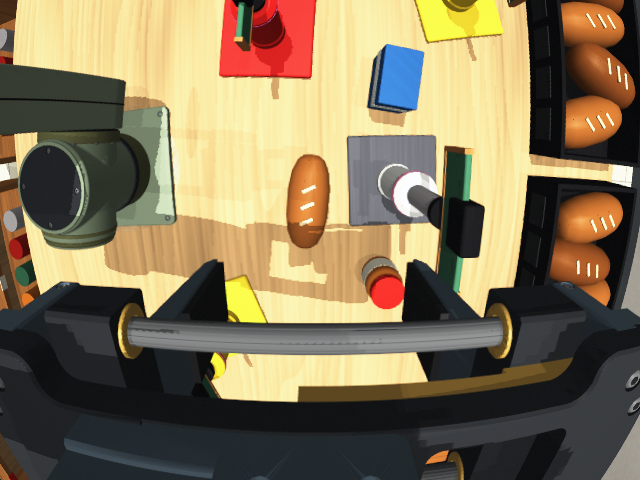

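The sign stands raised by itself (grip at zoom 360,115), facing forward, and the jar, carton and loaf look unmoved. Handing in.

```bash
python3 -c "
from h import *
s=cams.grab_frame('scene');z=s['img'][170:350,200:440]
a=cv2.imread('pics/s9.png')[170:350,200:440,::-1];print(np.abs(z.astype(int)-a).mean())
st();print(env.job_done())"
```

```text
2.0059567901234567
t 28.0 pos [347.3 -34.7 418.7] yaxis deg -0.86 x [ 0.001 -0.    -1.   ] q [-7.6 -6.5 86.8  0.  99.6 -6.7] F [-0.17 -0.17  0.67] T [-0.006 -0.08  -0.021] w 91.2
the job is handed in; nothing more can be done
None
```

The sign now stands at full height, locked and holding itself up. I handed the job in at 28.0 s of the 64 s allowed.

- **Unlock:** I gripped the black block, twisted it counter-clockwise about 0.785 rad and felt no end stop.
- **Lift:** I drew the post up in small steps until I felt the stop, about 94 mm up. The force went from about 4 N to 9.7 N there. I then backed off about 1 mm into the play.
- **Lock:** I twisted it clockwise until the end stop showed at about 0.13 N·m and took the strain off. I lowered the pin until the notch floor carried the weight, then let go and moved clear.

**Last checks:**
- About a second after release, the pictures showed the sign still raised and facing forward. The gripper was clear, and the jar, carton and loaf looked unmoved by eye.
- The pin came to rest about 3.6 mm below the felt stop, against the stated 3 mm. I put the difference down to slight slip in the grip or the arm giving a little; the floor contact was clear.
- The twist reading hovered around zero and slightly negative while I turned it freely clockwise, where friction should have read about +0.04 N·m. I therefore judged the end stop from the steady rise in torque, not its absolute value.

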